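# Weigh a tote of fittings on a hand scale and sort it

## Task

Take the hand scale from its stand and use only its hook to lift the tote of fittings by the middle of its dowel, just clear of the table, and let it hang there steady for about a second to weigh it. If it weighs half a kilogram or more, set it down gently in the middle of the green board, otherwise in the middle of the blue board; then unhook the scale and hang it back in its stand, leaving everything else where it is. Keep the tote low and level, and do not jerk the spring.

Things in the scene. Friction and masses are not known exactly. Their poses are not given: they have to be found in the camera images.
- scale: Hand scale, 0.24 kg, hanging at first in the stand, turned as the stand is. Origin: centre of the underside of its dark round collar (52 mm across, 6 mm thick); z up. Above the collar the orange handle; below it a 20 mm square aluminium tube to z = -85 mm with white faces at +x and -x; under the tube a steel hook on a spring, opening towards -x.
- scale_grip (a point): Middle of the scale's orange block handle, on the scale's axis 34 mm above its origin; axes as the scale's. The handle is 50 mm along x, 24 mm along y (grip it across y, on the black pads) and spans 6 to 56 mm above the scale's origin.
- hook_mouth (a point): Point fixed to the scale, on its axis 118 mm below its origin: inside the hook's mouth when unloaded. 6 mm wire in the xz plane. From this point: rod above ends at z = +14; shank at x = +16; bowl's lowest point z = -37; tip x = -18, wire centre z = -17, pointing up. A 10 mm bar enters from -x at z = -8 to +8, stops at the shank, and settles at x = 0, z = -26 when the hook rises.
- red_mark (a point): Broad red mark on the scale's +x face (same on -x), 39 mm below the scale's origin: half a kilogram, 25 mm below the blue pointer's rest. The pointer moves down with the hook as the load pulls it out of the tube along -z: 200 N/m (5 mm per 100 g), end stop 55 mm (11 N). This pull-out is not measured; weight is also felt as the change of force on the tool.
- stand: Fixed stand; origin on the table under its seat; z up, open towards its -x. A wooden post behind (+x) carries a steel fork: two prongs, top at z = 175 mm, from x = -38 to +33 mm, a 30 mm slot between them (y = -15 to +15). Nothing stands higher than its 6 mm lips.
- stand_seat (a point): Point on the stand where the scale's origin belongs, at prong-top height, 175 mm above the table; axes as the stand's. The collar lies between two pairs of yellow lips with 6 mm play in x and the tube with 5 mm play in y (either way).
- stand_slot (a point): Open end of the fork's slot, at prong-top height, 35 mm to -x of the seat; axes as the stand's. Yellow lips 6 mm high stand on the prong ends here and across the back at x = +32 of the seat. To take the scale out, lift it over 8 mm, then draw it to -x by 70 mm or more; put it back the other way round.
- tote: Small open wooden carpenter's tote full of metal fittings, 90 mm along x, 130 mm along y, mass unknown, about 0.3 to 0.75 kg. Origin: centre of its underside; z up. Sides 45 mm high, contents up to 42 mm; the end boards (at y = -65 to -58 and +58 to +65 mm) rise to 130 mm. Its centre of mass is low, under the middle of the dowel.
- tote_handle (a point): Middle of the tote's dark dowel handle, on its axis, 115 mm above the tote's underside; axes as the tote's. The dowel is 10 mm thick and runs along y between the end boards; black rings at y = -19 and +19 mm mark its middle. The tote swings freely on a hook.
- green_board: Fixed plywood board with a green face, for totes of half a kilogram or more: 170 mm along x, 190 mm along y, 6 mm thick; origin at the centre of its underside.
- blue_board: Fixed plywood board with a blue face, for totes under half a kilogram: same size, 170 x 190 x 6 mm; origin at the centre of its underside.
- sanding_block: Bystander: cork sanding block 110 x 65 x 40 mm; origin under its centre.
- glue: Bystander: white glue bottle, 60 mm across, 170 mm high; origin under its centre.
- hammer: Bystander: hammer lying on the table, along its x axis, 260 mm long, its 90 mm wide head at +x, 26 mm high; origin under its middle.
- offcut: Bystander: pale wood offcut 60 x 140 x 30 mm; origin under its centre.
- screw_jar: Bystander: amber jar 70 mm across, 80 mm high; origin under its centre.
- mug: Bystander: blue mug 80 mm across, 90 mm high, handle at +y; origin under its centre.
- brush: Bystander: brush lying along its x axis, 200 mm long, 42 mm wide, 20 mm high; origin under its middle.
Things that resemble listed ones, but are neither listed nor needed, are in the scene too. What is shaped like the tote but orange or pink is not meant.

How it is judged (in metres and radians):
On the way, in this order (a step that is already met when the one before it is completed fails the run):
1. the tote hangs on the scale's hook alone, still (under 40 mm/s) and level (within 0.25 rad), its underside at least 6 mm clear of the table, within 80 mm of where it stood (contact force between tote and scale above 1.5 N and contact force between tote and table below 0.02 N and height (world z) of tote above 0.006 m and distance of tote from where it was at the start of the episode below 0.08 m and linear speed of tote below 0.04 m/s and angle between tote's own z axis and vertical below 0.25 rad), for 0.7 s.
2. the tote stands on the board that its weight calls for, off the hook (((contact force between tote and green_board above 4.55 N and x of tote in the frame of green_board between -0.035 and 0.035 m and y of tote in the frame of green_board between -0.03 and 0.03 m and z of tote in the frame of green_board below 0.01 m) or ((contact force between tote and blue_board below 5.25 N and x of tote in the frame of blue_board between -0.035 and 0.035 m and y of tote in the frame of blue_board between -0.03 and 0.03 m and z of tote in the frame of blue_board below 0.01 m) and contact force between tote and blue_board above 1 N)) and contact force between tote and scale below 0.02 N), for 0.2 s.
At the end, for the whole second after the job is handed in: Tote upright and still on the green board if 0.5 kg or more, else the blue (within 30 g of that either will do), centred within 35 mm in x, 30 mm in y; scale off the tote, hanging upright in its stand, collar down on the prongs (4 mm in height, 10 mm sideways) (all of step 2 and angle between tote's own z axis and vertical below 0.05 rad and linear speed of each of tote, scale below 0.02 m/s and x of scale in the frame of stand_seat between -0.01 and 0.01 m and y of scale in the frame of stand_seat between -0.01 and 0.01 m and z of scale in the frame of stand_seat between -0.004 and 0.004 m and angle between scale's own z axis and vertical below 0.08 rad); the robot touches nothing.
It fails at once if the scale is overloaded: more than 10.5 N between scale and tote (contact force between tote and scale above 10.5 N).
It fails at once if the tote is set down hard: more than 18 N on the table or a board (contact force between tote and table above 18 N or contact force between tote and green_board above 18 N or contact force between tote and blue_board above 18 N).
It fails at once if the tote is lifted more than 90 mm above the table or tips by more than 0.4 rad (height (world z) of tote above 0.09 m or angle between tote's own z axis and vertical above 0.4 rad).
It fails at once if the tote is touched by the fingers or the arm (contact force between tote and the fingers above 0.5 N or contact force between tote and the arm above 0.5 N).
It fails at once if a bystander is moved by more than 20 mm (distance of any of sanding_block, glue, hammer, offcut, screw_jar, mug, brush from where it was at the start of the episode above 0.02 m).
It also fails if it takes over 72 s, if anything falls off the work surface, if the arm or the gripper's body presses on something with over 40 N, if the wrist force passes 120 N, or if a joint passes its speed limit or range.

## Robot

A 6-joint arm with a two-finger parallel gripper is mounted at the origin on the work surface. World frame = base frame: x ahead of the robot, y to its left, z up, the work surface at z = 0. Lengths are in mm, angles in degrees, forces in N, time in s.
With the tool pointing down it reaches from about 350 to 850 mm from the base axis. Payload 8.1 kg.
Tool frame: the origin (TCP) lies between the finger pads; the fingertips stand 11 mm ahead of it and the grasp point (between the pads) lies 8 mm behind it; z points along the fingers, y is the line along which they close (so a half turn about z gives the same grasp; the last joint's range is limited). The gripper opens to 85 mm and grips with 20 to 120 N. Pads are 22 mm wide; open, the fingers measure 114 mm over their backs; the gripper's body (76 mm by 85 mm) begins 54 mm behind the grasp point. The pads swing forward as they close: fully open they stand 13 mm farther back than shut.
Start: joints at [61.799, 7.471, 85.268, -0, 87.261, -4.893], TCP at [237.383, 551.049, 242.292] pointing down, gripper open.
Joint ranges: [-169.43, 169.43], [-51.17, 129.36], [1.28, 143.12], [-76.62, 256.62], [0, 156.53], [-152.29, 152.29]. Speed limits (degrees/s): [136.94, 136.94, 159.86, 180, 180, 180].

## Interface

Orientations are given as [roll, pitch, yaw] about the fixed x, y, z axes, in that order (R = Rz(yaw) Ry(pitch) Rx(roll)).
In Python, from bench import r, snapshot, get_calibration gives the robot as it stands.
- The arm moves only by the tool step_arm, never from a script. Its argument "rows" is a list of rows, each a list of 2 entries, a list of its own where there are three numbers: the shift along the tool's x, y, z in mm, then the turn about the tool's z in degrees. In form: [[[tx, ty, tz], yaw], ...]. A call has 1 to 12 rows; each row is the pose to reach, as a shift and turn from the pose commanded when the call began, along the tool's axes at that moment; what a row does not reach only later rows make up. A row lasts 1/10 s, in which the tool goes at most 50 mm and 8.59 degrees, less where a joint would pass 70% of its speed; a pose out of reach is approached as far as the arm can. A call with a gripper value outside its range is refused whole. "fingers" is the opening, from 0 (shut) to 1 (fully open), set as the call begins (left out, the last holds). The fingers move at their own pace and stop on an object; "squeeze" is the grip in N (left out, the last holds). Time passes only in rows, so rows that repeat a pose let the fingers close. It gives the time, the measured TCP pose, the force, the opening and the grip force at its end, in the units of the state.
- r.sense(): the state, without advancing time (a new reading comes with each control period).
- snapshot(name): name is "scene" or "top" or "wrist"; returns the picture (420x560x3 uint8, blue, green, red); there is no depth.
- get_calibration(name): a dict with "fovy" (degrees; the focal length in pixels is half the picture's height over the tangent of half this angle, whatever the lens; pixels are square), "cx", "cy" (the principal point, pixels), "eye" and "orientation" of the camera in the world. Camera axes: x right, y up, looking along -z (the intrinsics and any distortion apply to the point x, -y, -z); pixel columns grow to the right and rows downward; lengths in mm; the calibration is good to about 2 mm. A picture is of the moment at which its call begins: read the wrist's pose just before it. get_calibration takes no time and is no camera call; for the wrist camera it gives the pose at the moment of the call.
- r.hand_in(): hands the job in; it is judged then, once.
The state is a dict: "time": time; "joint_pos": joint angles; "qd": joint speeds; "joint_efforts": joint torques, N m; "tool_pos": TCP position; "tcp_rot": TCP orientation; "ft_force": force on the tool from outside, world axes, zero at the start; "wrist_torque": the same for the moment, N m; "finger_gap": finger opening in mm; "grip_force": force on a finger pad.
Only numpy, scipy, OpenCV 4.12 (cv2) and the standard library are available. Lean on these libraries where they do the work, as an engineer would, in place of code of your own. Each camera call takes 0.05 s, during which the arm holds its last target. There are 200 camera calls.

## Working session

There is one attempt and no reset: what is moved stays moved. The work goes in short steps, Python scripts to look and compute and a tool call to move; the robot and the scene stay as the last step left them, time stands still between calls to the robot, and variables do not carry over. Pictures are saved under pics/ and viewed, at most 12 in all, crops included, and the job is handed in when it is done.

Besides the shell and the picture viewer there is one more tool, called after "Request:" as name([rows], argument=value, ...), one row to a line, values as JSON. step_arm: Moves the arm, as the interface text tells. Its arguments: {"type":"object","properties":{"rows":{"type":"array"},"fingers":{"type":"number"},"squeeze":{"type":"number"}},"required":["rows"]}

```bash
ls; mkdir -p pics
python3 - <<'E'
from bench import r,snapshot,get_calibration
import cv2
for n in ("scene","top"):
    c=get_calibration(n);print(n,c)
    cv2.imwrite(f"pics/{n}0.png",cv2.resize(snapshot(n),(800,600),interpolation=cv2.INTER_CUBIC))
print(get_calibration("wrist"))
print(r.sense())
E
```

```text
pics
scene {'fovy': 47.65648493758312, 'cx': 281.28561405032974, 'cy': 202.25474826645032, 'eye': array([1387.74667714,  395.3343761 , 1136.21020302]), 'orientation': array([ 4.27698773e+01, -3.17909296e-02,  1.09555069e+02])}
top {'fovy': 56.69376474221936, 'cx': 281.97179653754216, 'cy': 204.72343286693342, 'eye': array([ 293.59603803,   80.25155818, 1153.00079004]), 'orientation': array([ 11.40845366,  -0.73254674, -91.16732113])}
{'fovy': 66.57394798987161, 'cx': 280.54809994892173, 'cy': 207.9477817348771, 'eye': array([160.11467578, 582.87221967, 372.43655207]), 'orientation': array([-18.77500575,   0.07740381,  66.64377869])}
{'time': 0.1, 'joint_pos': array([ 6.17997232e+01,  7.51111997e+00,  8.53223982e+01, -8.12007517e-04,
        8.72606796e+01, -4.89441370e+00]), 'qd': array([-0.01589856, -0.05430828, -0.11764051,  0.038924  , -0.12720525,
        0.03256877]), 'joint_efforts': array([ 1.46861104e-03, -5.70957685e+01, -5.01940119e+01, -1.34142824e-04,
        8.28338263e-03,  7.37718051e-05]), 'tool_pos': array([237.16009776, 550.63315499, 241.35192006]), 'tcp_rot': array([-1.79906076e+02, -7.22887603e-03,  1.56694170e+02]), 'ft_force': array([0.25606295, 1.23656371, 0.11656314]), 'wrist_torque': array([-0.01919984, -0.03387151,  0.05092943]), 'grip_force': 0.0, 'finger_gap': 85.3738795779485}
```

View pics/scene0.png

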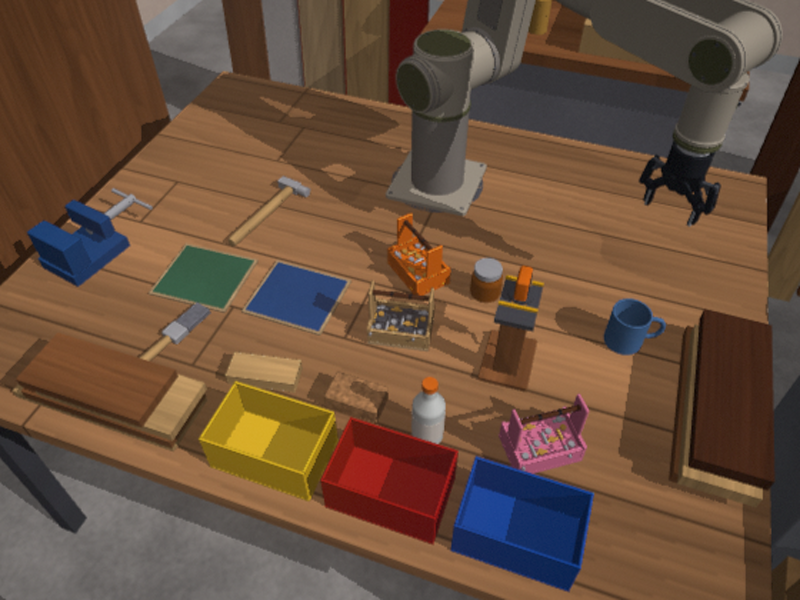

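View pics/top0.png

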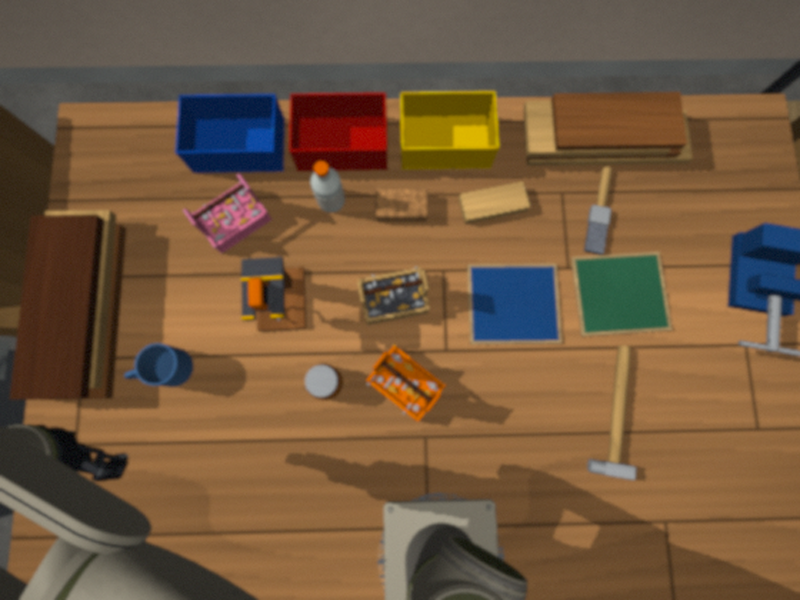

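The scene picture shows the plain wooden tote at about (400,318). The decoys are the orange one at (418,255) and the pink one at (545,435). The scale is in its stand at (520,290), the blue board at (297,296), the green board at (204,277). In the top picture they are at: tote (394,294), orange decoy (406,382), pink decoy (228,213), scale (256,292), blue board (514,303), green board (621,293). Only the wooden tote fits the description. I'll confirm that in an enlarged crop.

```bash
cat > h.py <<'E'
import numpy as np,cv2
from bench import r,snapshot,get_calibration
from scipy.spatial.transform import Rotation as R
def cam(n):
    c=get_calibration(n);c['f']=210/np.tan(np.radians(c['fovy']/2));c['R']=R.from_euler('xyz',c['orientation'],degrees=True).as_matrix();return c
def pix2(c,u,v,z):
    d=c['R']@np.array([(u-c['cx'])/c['f'],-(v-c['cy'])/c['f'],-1]);e=np.array(c['eye']);return e+d*(z-e[2])/d[2]
def proj(c,p):
    q=c['R'].T@(np.array(p)-c['eye']);return c['cx']-c['f']*q[0]/q[2],c['cy']+c['f']*q[1]/q[2]
def crop(im,u0,v0,w,h,s):
    return cv2.resize(im[v0:v0+h,u0:u0+w],None,fx=s,fy=s,interpolation=cv2.INTER_CUBIC)
E
python3 - <<'E'
from h import *
t=snapshot("top");s=snapshot("scene")
a=np.hstack([crop(t,160,170,80,60,5),crop(t,240,180,80,60,5)])
b=np.hstack([crop(s,325,180,80,75,4)[:300,:320],crop(s,245,190,80,75,4)[:300,:320]])
b=cv2.copyMakeBorder(b,0,0,0,160,0)
cv2.imwrite("pics/c1.png",np.vstack([a,b]))
for n in("top",):
    c=cam(n)
    for nm,pts in dict(blue=[(469,266),(557,264),(560,342),(472,342)],green=[(573,256),(662,252),(671,328),(584,334)]).items():
        P=np.array([pix2(c,u*.7,v*.7,6)[:2] for u,v in pts]);print(nm,P.round(0).tolist(),P.mean(0).round(1))
E
```

```text
blue [[580.0, -81.0], [581.0, -269.0], [414.0, -263.0], [418.0, -80.0]] [ 498.  -173.5]
green [[598.0, -305.0], [603.0, -498.0], [439.0, -498.0], [430.0, -315.0]] [ 517.5 -403.9]
```

View pics/c1.png

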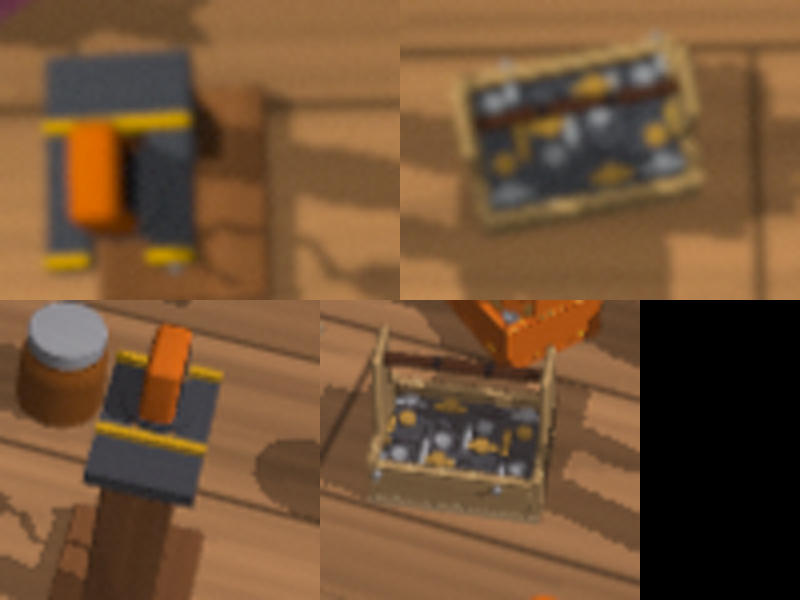

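The crops confirm that the plain wooden tote with the dark dowel and black rings is the one meant. Its dowel runs from (480,122) to (672,88) in the top crop. The fork opens towards the robot.

Run:
```python
from h import *
t=cam("top");s=cam("scene")
T1=lambda u,v:(160+u/5,170+v/5);T2=lambda u,v:(240+(u-400)/5,180+v/5)
S1=lambda u,v:(325+u/4,180+(v-300)/4);S2=lambda u,v:(245+(u-320)/4,190+(v-300)/4)
def show(n,c,f,pts,z):
    P=np.array([pix2(c,*f(*p),z)[:2] for p in pts]);print(n,P.round(1).tolist(),P.mean(0).round(1));
show('lips top bl br fr fl',t,T1,[(45,127),(193,119),(193,255),(45,262)],181)
show('lips scene bl.. ',s,S1,[(205,448),(97,428),(118,355),(222,375)],181)
show('dowel top',t,T2,[(480,122),(672,88)],115)
show('boards top L0 L1 R0 R1',t,T2,[(487,222),(462,85),(703,180),(685,45)],130)
show('dowel sc',s,S2,[(545,378),(388,358)],115)
show('rings sc',s,S2,[(488,369),(434,364)],115)
show('handle top',t,T1,[(70,215),(90,124),(95,220),(118,125)],231)
show('handle sc',s,S1,[(157,327),(190,330)],231)
```

```text
lips top bl br fr fl [[518.8, 351.4], [521.7, 276.2], [451.4, 274.7], [449.2, 348.9]] [485.3 312.8]
lips scene bl..  [[520.6, 356.0], [527.3, 284.0], [456.3, 281.3], [450.9, 353.3]] [488.8 318.6]
dowel top [[504.9, 133.3], [522.0, 28.4]] [513.5  80.8]
boards top L0 L1 R0 R1 [[447.7, 129.2], [522.3, 142.1], [468.2, 13.9], [542.4, 21.4]] [495.1  76.7]
dowel sc [[504.9, 143.5], [524.6, 29.7]] [514.8  86.6]
rings sc [[510.4, 101.9], [518.9, 63.3]] [514.7  82.6]
handle top [[463.7, 323.9], [508.4, 315.8], [461.1, 311.9], [507.6, 302.3]] [485.2 313.5]
handle sc [[470.9, 305.7], [466.3, 327.1]] [468.6 316.4]
```

```bash
cat >> h.py <<'E'
def go(p,yaw):
    s=r.sense();M=R.from_euler('xyz',s['tcp_rot'],degrees=True).as_matrix()
    d=M.T@(np.array(p)-s['tool_pos']);w=(yaw-s['tcp_rot'][2]+180)%360-180
    print('shift',d.round(1),'turn',round(-w,1),'n>=',np.ceil(np.linalg.norm(d)/50),np.ceil(abs(w)/8.59))
E
python3 -c "
from h import *
go((488,316,335),183)"
```

```text
shift [-323.2 -116.5  -93.3] turn -26.3 n>= 8.0 4.0
```

Request:
step_arm([
  [[-15,-5,-30],0],
  [[-50,-18,-60],-4],
  [[-90,-32,-85],-8],
  [[-135,-48,-93],-12],
  [[-180,-65,-93],-16],
  [[-225,-81,-93],-20],
  [[-265,-96,-93],-24],
  [[-300,-108,-93],-26.3],
  [[-318,-115,-93],-26.3],
  [[-323,-116.5,-93.3],-26.3],
  [[-323,-116.5,-93.3],-26.3],
  [[-323,-116.5,-93.3],-26.3],
])

```text
time: 1.4
tool_pos: [487.2, 317.0, 335.5]
tcp_rot: [180.0, -0.0, -177.0]
ft_force: [0.5, -0.0, 0.4]
finger_gap: 85.6
grip_force: 0.0
```

Run:
```python
from h import *
c=cam("wrist");s=r.sense();print(s['tool_pos'],s['tcp_rot'],s['ft_force'],c['eye'],c['orientation'])
im=snapshot("wrist");np.save('w1.npy',im)
for p in [(488,316,181),(488,316,231)]: print(proj(c,p))
cv2.imwrite("pics/w1.png",cv2.resize(im,(800,600),interpolation=cv2.INTER_CUBIC))
```

```text
[487.22910496 317.04859197 335.53684622] [ 1.79980746e+02 -2.57540389e-02 -1.76969533e+02] [ 0.51244285 -0.04307608  0.40884518] [403.51740441 311.86317669 466.65844171] [-1.87665966e+01 -3.18269574e-02  9.29802906e+01]
(np.float64(280.0969218705578), np.float64(195.25451236526476))
(np.float64(280.0470862692536), np.float64(213.4062297716184))
```

View pics/w1.png

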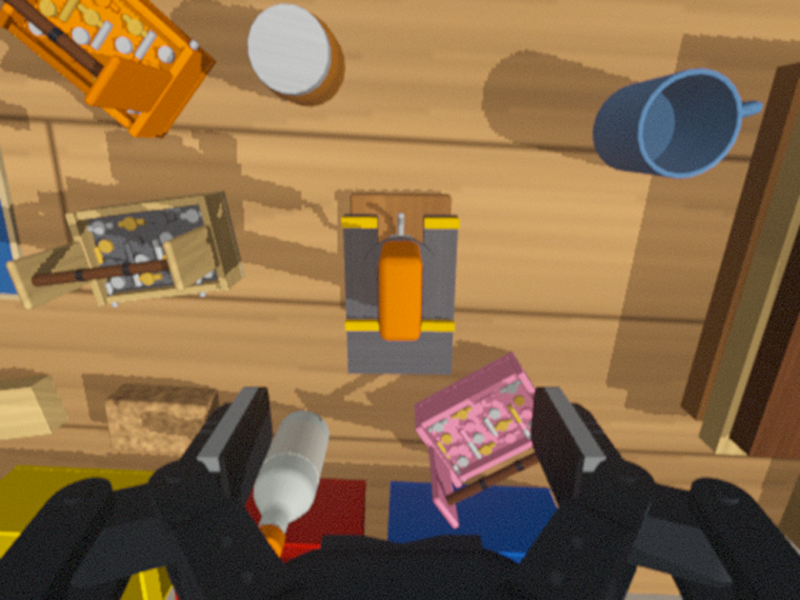

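The wrist picture shows the handle centred at x≈400 (rows 250–340), the front lips at row 222 and the back lip at row 327, all square with the tool. The dowel rings are at about (72,275) and (130,268).

Run:
```python
from h import *
c=cam("wrist");k=.7
def P(u,v,z): return pix2(c,u*k,v*k,z)[:2]
fl=P(400,222,181);bl=P(400,327,181);print('lips',fl,bl,'mid',(fl+bl)/2,np.degrees(np.arctan2(*(bl-fl)[::-1])))
print('handle L/R',P(379,300,231),P(421,300,231),'ends',P(400,340,231),P(400,252,231))
a,b=P(72,275,115),P(130,268,115);print('rings',a,b,(a+b)/2)
a,b=P(35,280,115),P(165,266,115);print('dowel',a,b,(a+b)/2)
```

```text
lips [450.84530759 314.18257406] [521.69923433 317.87543947] mid [486.27227096 316.02900677] 2.9835231152402586
handle L/R [485.68479918 304.56960539] [484.48282425 327.47256964] ends [508.88284715 317.2611724 ] [458.33417811 314.62660519]
rings [517.91845284  55.00151338] [509.65081649 102.09307481] [513.78463467  78.5472941 ]
dowel [523.68895836  24.61960179] [506.53620511 130.07599452] [515.11258174  77.34779815]
```

```bash
python3 -c "
from h import *
go((485,316,201),183)"
```

```text
shift [  2.1  -1.2 134.6] turn 0.1 n>= 3.0 1.0
```

Request:
step_arm([
  [[2,-1.2,30],0],
  [[2,-1.2,70],0],
  [[2,-1.2,105],0],
  [[2,-1.2,125],0],
  [[2,-1.2,134],0],
  [[2,-1.2,134.5],0],
  [[2,-1.2,134.5],0],
])

```text
time: 2.15
tool_pos: [486.3, 315.8, 202.6]
tcp_rot: [180.0, 0.1, -177.0]
ft_force: [0.5, 0.3, -0.2]
finger_gap: 85.5
grip_force: 0.0
```

Request:
step_arm([
  [[0,0,0],0],
  [[0,0,0],0],
  [[0,0,0],0],
  [[0,0,0],0],
  [[0,0,0],0],
  [[0,0,0],0],
  [[0,0,0],0],
  [[0,0,0],0],
], fingers=0, squeeze=70)

```text
time: 2.95
tool_pos: [486.3, 315.2, 201.7]
tcp_rot: [180.0, 0.0, -177.0]
ft_force: [-0.4, 1.6, 5.0]
finger_gap: 23.3
grip_force: 69.5
```

Request:
step_arm([
  [[0,0,-2],0],
  [[0,0,-7],0],
  [[0,0,-13],0],
  [[0,0,-18],0],
  [[0,0,-20],0],
  [[0,0,-20],0],
  [[0,0,-20],0],
  [[0,0,-20],0],
])

```text
time: 3.75
tool_pos: [485.8, 314.9, 220.8]
tcp_rot: [-180.0, -0.0, -177.0]
ft_force: [-0.2, -1.0, -1.8]
finger_gap: 23.1
grip_force: 68.5
```

Request:
step_arm([
  [[10,0,0],0],
  [[25,0,0],0],
  [[40,0,0],0],
  [[55,0,0],0],
  [[70,0,0],0],
  [[85,0,0],0],
  [[95,0,0],0],
  [[100,0,0],0],
  [[100,0,0],0],
])

```text
time: 4.65
tool_pos: [385.7, 309.8, 221.2]
tcp_rot: [180.0, 0.0, -177.0]
ft_force: [0.5, -1.6, -1.9]
finger_gap: 23.2
grip_force: 68.7
```

Run:
```python
from h import *
s=r.sense();print(s['tool_pos'],s['tcp_rot'],s['ft_force'])
c=cam("scene");im=snapshot("scene")
x=s['tool_pos'];o=x-[0,0,26]
print('expected origin px',proj(c,o),'mouth',proj(c,o-[0,0,118]))
u,v=map(int,proj(c,o-[0,0,40]))
cv2.imwrite("pics/s2.png",crop(im,u-50,v-50,100,100,6));print(u-50,v-50)
```

```text
[385.65177906 309.81087814 221.19748345] [ 1.79990230e+02  1.41048935e-02 -1.76977154e+02] [ 0.48072994 -1.61492437 -1.93461281]
expected origin px (np.float64(370.7528366166464), np.float64(175.829069363977)) mouth (np.float64(365.3425289561884), np.float64(203.913268885384))
318 135
```

View pics/s2.png

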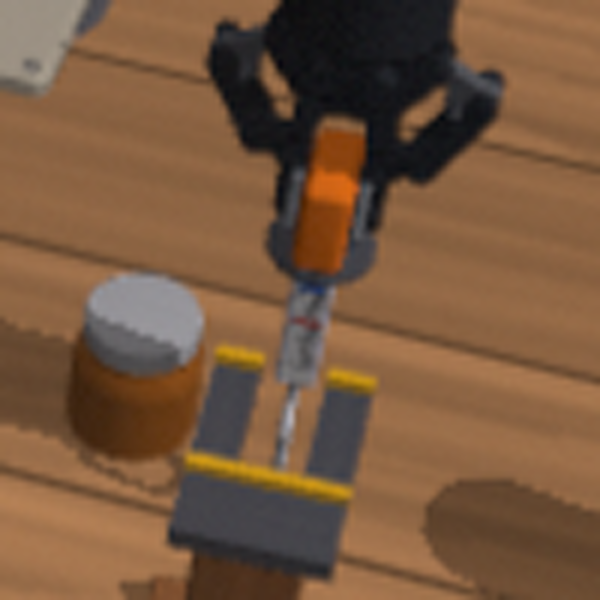

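The scene crop shows the scale hanging upright in the gripper, well clear of the fork, with the pointer at the top of the tube face.

```bash
python3 -c "
from h import *
go((560,88,345),-170.5)"
```

```text
shift [-162.  -230.6 -123.7] turn -6.5 n>= 7.0 1.0
```

Request:
step_arm([
  [[0,0,-10],0],
  [[0,0,-30],0],
  [[0,0,-60],0],
  [[0,-10,-90],0],
  [[-10,-30,-115],0],
  [[-30,-60,-123],-2],
  [[-55,-90,-123.7],-4],
  [[-80,-120,-123.7],-6],
  [[-105,-150,-123.7],-6.5],
  [[-128,-180,-123.7],-6.5],
  [[-148,-208,-123.7],-6.5],
  [[-158,-224,-123.7],-6.5],
])

```text
time: 5.9
tool_pos: [557.3, 91.7, 345.0]
tcp_rot: [-180.0, 0.0, -170.7]
ft_force: [-0.1, -0.2, -2.4]
finger_gap: 23.4
grip_force: 69.0
```

Request:
step_arm([
  [[-4,-6,0],0],
  [[-4,-6.6,0],0],
  [[-4,-6.6,0],0],
  [[-4,-6.6,0],0],
  [[-4,-6.6,0],0],
])

```text
time: 6.4
tool_pos: [560.2, 89.5, 345.1]
tcp_rot: [180.0, 0.0, -170.4]
ft_force: [-0.2, -0.0, -1.4]
finger_gap: 23.2
grip_force: 69.0
```

Run:
```python
from h import *
c=cam("wrist");s=r.sense();print(s['tool_pos'],s['tcp_rot'],s['ft_force'])
im=snapshot("wrist")
cv2.imwrite("pics/w3.png",cv2.resize(im,(800,600),interpolation=cv2.INTER_CUBIC))
```

```text
[560.19105622  89.50013321 345.10879801] [ 1.79991895e+02  2.27164859e-02 -1.70421359e+02] [-0.20559855 -0.0442658  -1.35940867]
```

View pics/w3.png

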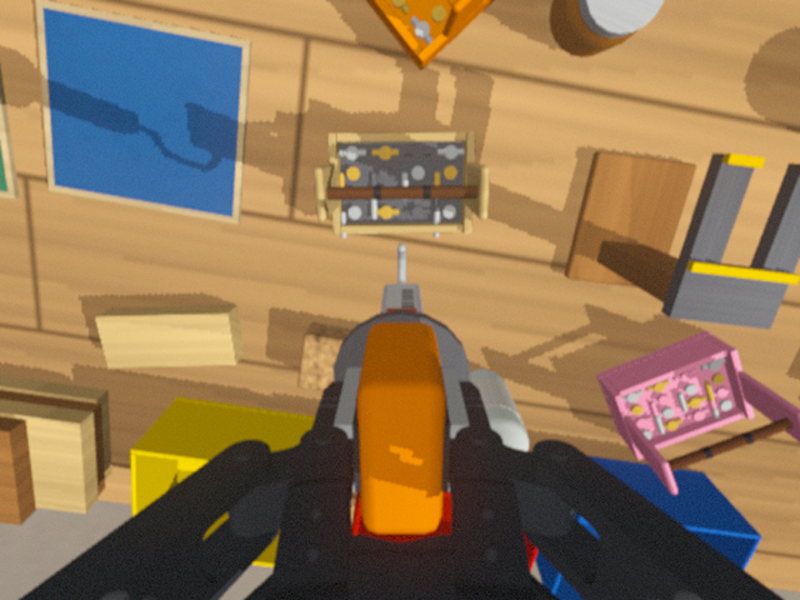

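The wrist picture shows the dowel from (327,193) to (479,193), parallel to the tool's y axis. Its rings are at x≈375 and 433. The hook tip is at (402,248), in line with the dowel's middle.

Run:
```python
from h import *
c=cam("wrist");k=.7
for u,v in [(327,193),(479,193),(404,193)]: print(pix2(c,u*k,v*k,115))
s=r.sense();M=R.from_euler('xyz',s['tcp_rot'],degrees=True).as_matrix();p=s['tool_pos']
print('dowel in tool',M.T@(pix2(c,404*k,193*k,115)-p))
for dx in (0,2): 
  q=p+M@[dx,0,0]+M@[18,0,144+14]  # hook tip top
  print(dx,np.array(proj(c,q))/k, 'shank/collar', np.array(proj(c,p+M@[dx,0,20]))/k)
```

```text
[524.2174911   24.77744757 115.        ]
[504.74010798 140.9297729  115.        ]
[514.35112688  83.6149793  115.        ]
dowel in tool [ 46.27842245   1.95660694 230.0629105 ]
0 [401.67220983 249.58909483] shank/collar [402.43851501 379.95315124]
2 [401.67155036 246.54539242] shank/collar [402.44028361 375.16267582]
```

Request:
step_arm([
  [[0,1,10],0],
  [[0,2,25],0],
  [[0,2,42],0],
  [[0,2,58],0],
  [[0,2,72],0],
  [[0,2,81],0],
  [[0,2,85],0],
  [[0,2,86],0],
  [[0,2,86],0],
  [[0,2,86],0],
])

```text
time: 7.45
tool_pos: [560.8, 90.4, 259.8]
tcp_rot: [-180.0, 0.1, -170.5]
ft_force: [-0.1, -0.8, -2.7]
finger_gap: 23.1
grip_force: 69.0
```

Request:
step_arm([
  [[4,0,0],0],
  [[10,0,0],0],
  [[18,0,0],0],
  [[26,0,0],0],
  [[33,0,0],0],
  [[39,0,0],0],
  [[43,0,0],0],
  [[45,0,0],0],
  [[45,0,0],0],
  [[45,0,0],0],
  [[45,0,0],0],
])

```text
time: 8.55
tool_pos: [516.1, 83.0, 258.7]
tcp_rot: [180.0, -0.0, -170.5]
ft_force: [-0.7, 0.6, -3.0]
finger_gap: 22.9
grip_force: 69.0
```

Run:
```python
from h import *
s=r.sense();print(s['tool_pos'],s['tcp_rot'],s['ft_force'])
c=cam("wrist");w=snapshot("wrist");cs=cam("scene");sc=snapshot("scene")
u,v=map(int,proj(cs,(514,83,120)));
a=crop(sc,u-40,v-60,80,100,5);b=crop(w,200,100,160,200,2.5)
cv2.imwrite("pics/w4.png",np.hstack([a,b]))
```

```text
[516.0799796   83.00831454 258.74804004] [ 1.79999391e+02 -2.63163193e-03 -1.70507590e+02] [-0.66414419  0.63037966 -2.97816832]
```

View pics/w4.png

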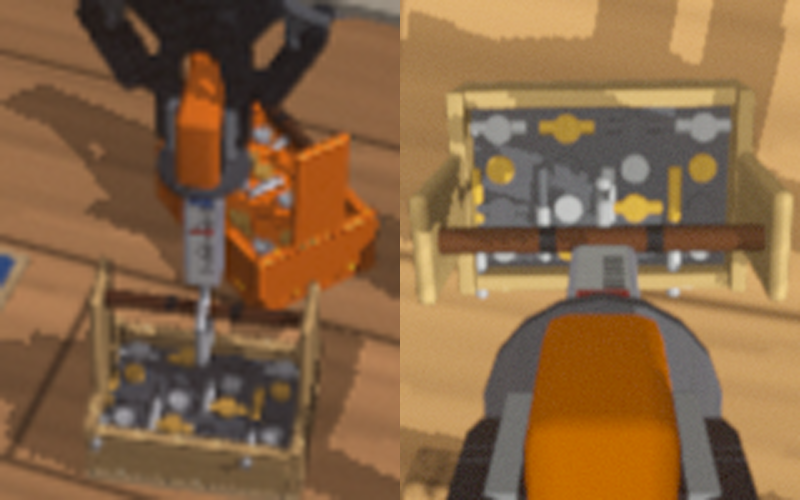

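The hook tip sits beyond the dowel and midway between the rings (wrist crop: tip 605, rings 547 and 655). Raising slowly.

Request:
step_arm([
  [[0,0,-3],0],
  [[0,0,-7],0],
  [[0,0,-11],0],
  [[0,0,-15],0],
  [[0,0,-18],0],
  [[0,0,-21],0],
  [[0,0,-23.5],0],
  [[0,0,-26],0],
  [[0,0,-28.5],0],
  [[0,0,-31],0],
  [[0,0,-33.5],0],
  [[0,0,-36],0],
])

```text
time: 9.85
tool_pos: [515.8, 83.0, 294.8]
tcp_rot: [180.0, -0.0, -170.5]
ft_force: [-0.2, 0.3, -4.3]
finger_gap: 23.2
grip_force: 68.9
```

Request:
step_arm([
  [[0,0,-2],0],
  [[0,0,-4],0],
  [[0,0,-6],0],
  [[0,0,-7],0],
  [[0,0,-8],0],
  [[0,0,-8],0],
  [[0,0,-8],0],
])

```text
time: 10.55
tool_pos: [515.9, 83.0, 302.6]
tcp_rot: [180.0, -0.0, -170.5]
ft_force: [-0.1, -0.4, -4.8]
finger_gap: 23.2
grip_force: 68.8
```

Request:
step_arm([
  [[0,0,-2],0],
  [[0,0,-4],0],
  [[0,0,-6],0],
  [[0,0,-8],0],
  [[0,0,-10],0],
  [[0,0,-12],0],
  [[0,0,-14],0],
  [[0,0,-15],0],
  [[0,0,-15],0],
  [[0,0,-15],0],
])

```text
time: 11.55
tool_pos: [515.9, 83.0, 317.7]
tcp_rot: [-180.0, -0.0, -170.5]
ft_force: [-0.3, 0.3, -6.3]
finger_gap: 22.9
grip_force: 68.8
```

Run:
```python
from h import *
s=r.sense();print(s['tool_pos'],s['ft_force'])
c=cam("scene");F=[];ims=[]
for i in range(4):
    ims.append(snapshot("scene"));F.append(r.sense()['ft_force'][2])
print(F)
s=r.sense();o=s['tool_pos']-[0,0,26]
u,v=map(int,proj(c,o-[0,0,70]));print(u-30,v-40)
e=R.from_euler('z',9.5,degrees=True).apply([1,0,0])
for d in (14,39,64,85): print(d,(np.array(proj(c,o-[0,0,d]+10*e))-[u-30,v-40])*7)
im=np.mean(ims,0).astype(np.uint8)
cv2.imwrite("pics/s5.png",crop(im,u-30,v-35,60,80,7))
```

```text
[515.93692071  82.98378039 317.74364102] [-0.32262418  0.34546437 -6.31357562]
[np.float64(-6.483919913746449), np.float64(-7.179238277912167), np.float64(-7.808509202420863), np.float64(-6.270275702939987)]
250 140
14 [206.41889972 197.57456089]
39 [206.56424749 245.47965259]
64 [206.70545695 292.02079662]
85 [206.82100256 330.10341091]
```

View pics/s5.png

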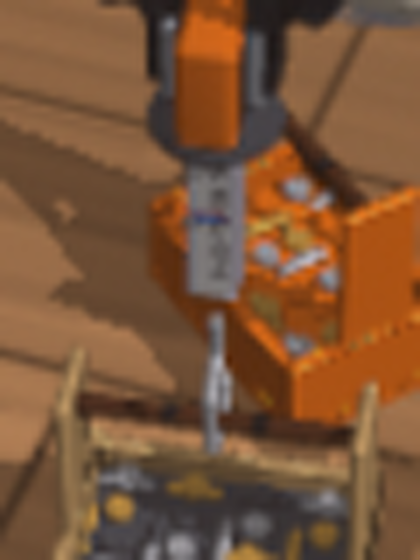

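The pointer is near the red mark (row ≈218 in the crop) and the tote seems just clear. I'll raise it a little more and average the force.

Request:
step_arm([
  [[0,0,-1.5],0],
  [[0,0,-3],0],
  [[0,0,-4.5],0],
  [[0,0,-6],0],
  [[0,0,-7],0],
  [[0,0,-7],0],
  [[0,0,-7],0],
  [[0,0,-7],0],
  [[0,0,-7],0],
])

```text
time: 12.65
tool_pos: [515.9, 83.0, 324.7]
tcp_rot: [-180.0, -0.0, -170.5]
ft_force: [0.4, 0.5, -6.7]
finger_gap: 23.1
grip_force: 68.8
```

Run:
```python
from h import *
c=cam("scene");F=[];ims=[]
for i in range(40):
    ims.append(snapshot("scene"));F.append(r.sense()['ft_force'][2])
F=np.array(F);print(F.mean(),F.std()/40**.5,F.std())
s=r.sense();print(s['tool_pos'],s['time']);o=s['tool_pos']-[0,0,26]
im=np.mean(ims,0);np.save('sc.npy',im)
u0,v0=257,140
e=R.from_euler('z',9.5,degrees=True).apply([1,0,0])
for d in (0,14,30,39,48,64,85): print(d,(np.array(proj(c,o-[0,0,d]+10*e))).round(1))
u,v=map(int,proj(c,o-[0,0,45]+10*e))
for y in range(v-16,v+22): print(y,im[y,u-2:u+3].mean(0).round(0))
```

```text
-6.977013673865349 0.0662976259069207 0.41930300265531145
[515.9199085   83.0071473  324.80512027] 14.65
0 [279.5 162.3]
14 [279.5 166.2]
30 [279.5 170.7]
39 [279.5 173.1]
48 [279.5 175.6]
64 [279.5 179.9]
85 [279.5 185.3]
158 [ 21.  66. 133.]
159 [ 21.  65. 132.]
160 [ 21.  65. 131.]
161 [ 21.  64. 130.]
162 [ 20.  64. 129.]
163 [ 25.  61. 119.]
164 [45. 54. 75.]
165 [60. 58. 63.]
166 [58. 58. 63.]
167 [80. 80. 85.]
168 [ 99.  99. 103.]
169 [110. 109. 114.]
170 [103. 103. 107.]
171 [107. 107. 111.]
172 [103. 103. 110.]
173 [91. 80. 94.]
174 [102.  74.  72.]
175 [102. 102. 106.]
176 [109. 109. 113.]
177 [104. 104. 108.]
178 [106. 106. 110.]
179 [106. 106. 110.]
180 [115. 115. 119.]
181 [106. 105. 110.]
182 [107. 107. 111.]
183 [118. 118. 122.]
184 [113. 113. 120.]
185 [ 81.  89. 111.]
186 [ 18.  52. 103.]
187 [25. 52. 95.]
188 [ 51.  70. 104.]
189 [ 70.  84. 111.]
190 [55. 70. 98.]
191 [58. 72. 99.]
192 [62. 75. 98.]
193 [ 73.  85. 106.]
194 [ 92. 104. 124.]
195 [100. 111. 130.]
```

Run:
```python
from h import *
c=cam("wrist");F=[];ims=[]
for i in range(30):
    ims.append(snapshot("wrist"));F.append(r.sense()['ft_force'][2])
F=np.array(F);print(F.mean(),F.std())
w=np.mean(ims,0).astype(np.uint8)
s=r.sense();M=R.from_euler('xyz',s['tcp_rot'],degrees=True).as_matrix()
for d in (14,30,39,48,85): print(d,proj(c,s['tool_pos']+M@[10,0,26+d]))
im=np.load('sc.npy').astype(np.uint8)
a=crop(w,250,180,60,50,8);b=crop(im,265,158,30,40,10)
cv2.imwrite("pics/w6.png",np.hstack([a[:400],b[:400]]))
```

```text
-7.041270086699707 0.5306392579044834
14 (np.float64(281.59392034925037), np.float64(233.6771748285745))
30 (np.float64(281.50998997338), np.float64(223.53445802880418))
39 (np.float64(281.4681126015012), np.float64(218.47371191775153))
48 (np.float64(281.42950838598307), np.float64(213.80851625745026))
85 (np.float64(281.29811459857405), np.float64(197.92999836546062))
```

View pics/w6.png

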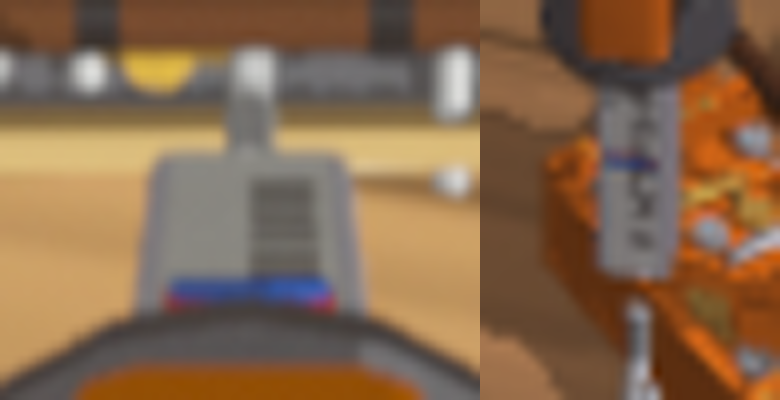

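Force average is 7.0 N, less 2.35 N for the scale, which leaves 4.65 N or about 0.475 kg. The pointer is on the red mark's edge, so it agrees within its resolution. Under half a kilogram, so it goes on the blue board.

Run:
```python
from h import *
c=cam("wrist");s=r.sense()
M=R.from_euler('xyz',s['tcp_rot'],degrees=True).as_matrix()
M0=R.from_euler('xyz',[179.992,.0227,-170.421],degrees=True).as_matrix()
p0=np.array([560.191,89.5,345.109])
c0=dict(c);c0['eye']=p0+M0@M.T@(c['eye']-s['tool_pos']);c0['R']=M0@M.T@c['R']
k=.7;P=np.array([pix2(c0,u*k,v*k,6)[:2] for u,v in [(40,3),(250,42),(240,221),(50,188)]]);print(P.round(0),P.mean(0))
t=s['tool_pos'];go((497+1.5,-173,t[2]+10),-170.5)
```

```text
[[ 415. -261.]
 [ 415.  -75.]
 [ 581.  -75.]
 [ 579. -265.]] [ 497.90232997 -169.20084749]
shift [  59.4 -249.6  -10. ] turn -0.0 n>= 6.0 1.0
```

Request:
step_arm([
  [[0.2,-1,-1],0],
  [[0.7,-3,-2.5],0],
  [[1.4,-6,-4],0],
  [[2.3,-10,-6],0],
  [[3.5,-15,-8],0],
  [[4.9,-21,-9],0],
  [[6.5,-28,-10],0],
  [[8.4,-36,-10],0],
  [[10.5,-45,-10],0],
  [[12.9,-55,-10],0],
  [[15.2,-65,-10],0],
  [[17.5,-75,-10],0],
])

```text
time: 17.35
tool_pos: [510.9, 5.1, 334.7]
tcp_rot: [-180.0, -0.0, -170.5]
ft_force: [0.6, -0.3, -7.3]
finger_gap: 23.6
grip_force: 68.8
```

Request:
step_arm([
  [[2.3,-10,0],0],
  [[4.7,-20,0],0],
  [[7,-30,0],0],
  [[9.4,-40,0],0],
  [[11.7,-50,0],0],
  [[14,-60,0],0],
  [[16.4,-70,0],0],
  [[18.7,-80,0],0],
  [[21.1,-90,0],0],
  [[23.4,-100,0],0],
  [[25.7,-110,0],0],
  [[28.1,-120,0],0],
])

```text
time: 18.55
tool_pos: [503.1, -117.7, 334.8]
tcp_rot: [180.0, -0.0, -170.5]
ft_force: [-0.8, 0.4, -7.2]
finger_gap: 23.1
grip_force: 68.8
```

Request:
step_arm([
  [[2.1,-9,0],0],
  [[4,-17,0],0],
  [[5.6,-24,0],0],
  [[7,-30,0],0],
  [[8.4,-36,0],0],
  [[9.6,-41,0],0],
  [[10.5,-45,0],0],
  [[11.2,-48,0],0],
  [[11.8,-50.5,0],0],
  [[12.2,-52,0],0],
  [[12.4,-53,0],0],
  [[12.4,-53,0],0],
])

```text
time: 19.75
tool_pos: [499.6, -171.2, 334.8]
tcp_rot: [180.0, -0.0, -170.5]
ft_force: [0.3, -1.6, -7.9]
finger_gap: 23.0
grip_force: 68.8
```

Run:
```python
from h import *
s=r.sense();print(s['tool_pos'],s['ft_force'],s['time'])
cs=cam("scene");sc=snapshot("scene");t=snapshot("top");ct=cam("top")
u,v=map(int,proj(cs,(498,-171,80)));a=crop(sc,u-50,v-60,100,120,4)
u,v=map(int,proj(ct,(498,-171,80)));b=crop(t,u-50,v-60,100,120,4)
cv2.imwrite("pics/s7.png",np.hstack([a,b]))
```

```text
[ 499.61208917 -171.21906136  334.80128696] [ 0.2527307  -1.55046582 -7.85817746] 19.75
```

View pics/s7.png

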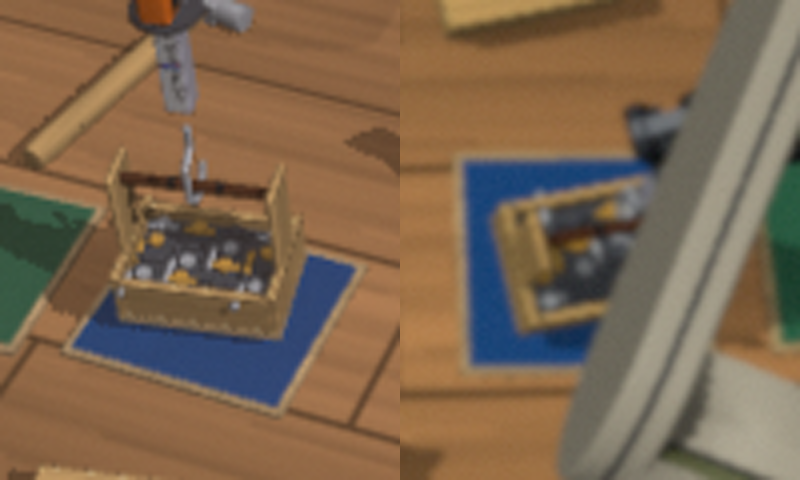

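The tote hangs level over the blue board, about centred. Lowering slowly by 70 mm.

Request:
step_arm([
  [[0,0,1],0],
  [[0,0,3],0],
  [[0,0,5],0],
  [[0,0,7],0],
  [[0,0,9],0],
  [[0,0,11],0],
  [[0,0,13],0],
  [[0,0,15],0],
  [[0,0,17],0],
  [[0,0,19],0],
  [[0,0,21],0],
  [[0,0,23],0],
])

```text
time: 21.05
tool_pos: [499.6, -171.1, 311.7]
tcp_rot: [180.0, -0.0, -170.5]
ft_force: [-0.7, 0.0, -6.1]
finger_gap: 23.2
grip_force: 69.0
```

Request:
step_arm([
  [[0,0,2],0],
  [[0,0,4],0],
  [[0,0,6],0],
  [[0,0,8],0],
  [[0,0,10],0],
  [[0,0,12],0],
  [[0,0,14],0],
  [[0,0,16],0],
  [[0,0,18],0],
  [[0,0,20],0],
  [[0,0,22],0],
  [[0,0,24],0],
])

```text
time: 22.25
tool_pos: [499.8, -171.2, 287.8]
tcp_rot: [-180.0, 0.0, -170.5]
ft_force: [0.2, -0.4, -2.5]
finger_gap: 22.9
grip_force: 69.5
```

Request:
step_arm([
  [[0,0,2],0],
  [[0,0,4],0],
  [[0,0,6],0],
  [[0,0,8],0],
  [[0,0,10],0],
  [[0,0,12],0],
  [[0,0,14],0],
  [[0,0,16],0],
  [[0,0,18],0],
  [[0,0,20],0],
  [[0,0,22],0],
  [[0,0,23],0],
])

```text
time: 23.45
tool_pos: [499.5, -171.1, 264.5]
tcp_rot: [180.0, -0.0, -170.5]
ft_force: [0.6, -0.0, -1.8]
finger_gap: 23.0
grip_force: 69.5
```

Run:
```python
from h import *
F=[]
w=[]
for i in range(8): w.append(snapshot("wrist"));F.append(r.sense()['ft_force'])
s=r.sense();print(s['tool_pos'],np.mean(F,0),s['time'])
cs=cam("scene");sc=snapshot("scene")
u,v=map(int,proj(cs,(498,-171,110)));a=crop(sc,u-40,v-50,80,100,5)
b=crop(w[-1],180,90,200,250,2)
cv2.imwrite("pics/s8.png",np.hstack([a,b]))
```

```text
[ 499.69592036 -171.19505142  264.9421958 ] [-0.26053494  0.44617614 -2.47627942] 23.85
```

View pics/s8.png

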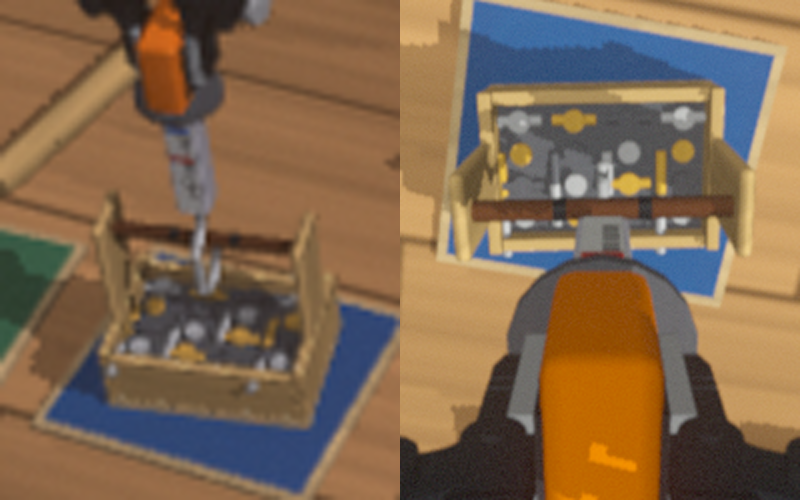

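The tote stands on the blue board near its centre and the force is back to the scale's own weight, with the hook loose round the dowel. Withdrawing.

Request:
step_arm([
  [[-2,0,0],0],
  [[-6,0,0],0],
  [[-12,0,0],0],
  [[-18,0,0],0],
  [[-24,0,0],0],
  [[-30,0,0],0],
  [[-36,0,0],0],
  [[-42,0,0],0],
  [[-46,0,0],0],
  [[-48,0,0],0],
  [[-48,0,0],0],
])

```text
time: 25.0
tool_pos: [547.1, -163.2, 264.7]
tcp_rot: [180.0, -0.0, -170.5]
ft_force: [-1.0, 0.0, -1.9]
finger_gap: 23.4
grip_force: 69.5
```

Request:
step_arm([
  [[0,0,-5],0],
  [[0,0,-15],0],
  [[0,0,-30],0],
  [[0,0,-47],0],
  [[0,0,-64],0],
  [[0,0,-78],0],
  [[0,0,-85],0],
  [[0,0,-87],0],
  [[0,0,-87],0],
])

```text
time: 25.9
tool_pos: [547.0, -163.3, 351.8]
tcp_rot: [-180.0, 0.0, -170.5]
ft_force: [0.2, -0.7, -3.7]
finger_gap: 23.0
grip_force: 69.6
```

Run:
```python
from h import *
s=r.sense();print(s['tool_pos'],s['ft_force'],s['time'])
go((386,310,350),-177)
c=cam("wrist");w=snapshot("wrist")
cv2.imwrite("w9.png",w)
# brown dowel row check: dark-brown centroid
k=np.array(w).astype(int)
u,v=proj(c,(498,-171,121));print('predicted dowel px',u,v)
hsv=cv2.cvtColor(w,cv2.COLOR_BGR2HSV)
m=((hsv[...,2]<130)&(hsv[...,1]>130)&(hsv[...,0]<15)).astype(np.uint8);x0,y0=int(u)-70,int(v)-40
ys,xs=np.nonzero(m[y0:y0+80,x0:x0+140]);print(xs.min()+x0,xs.max()+x0,np.median(xs)+x0,np.median(ys)+y0,len(xs))
print(pix2(c,(np.median(xs)+x0),(np.median(ys)+y0),121))
```

```text
[ 546.96706599 -163.28610581  351.79204587] [ 0.24336377 -0.72796633 -3.69326457] 25.9
shift [ 80.7 493.4   1.8] turn 6.5 n>= 10.0 1.0
predicted dowel px 281.4411313618761 132.03135073237922
229 333 279.0 130.0 582
[ 496.28100675 -174.01869316  121.        ]
```

Request:
step_arm([
  [[2,10,0],0],
  [[5,30,0],1],
  [[10,60,0],2],
  [[17,100,0],3],
  [[24,145,0],4],
  [[31,190,0],5],
  [[38,235,0],6.5],
  [[46,280,0],6.5],
  [[53,325,0],6.5],
  [[60,367,0],6.5],
  [[66,405,0],6.5],
  [[72,438,0],6.5],
])

```text
time: 27.15
tool_pos: [401.9, 258.8, 351.1]
tcp_rot: [180.0, -0.1, -176.9]
ft_force: [0.5, 0.7, -2.5]
finger_gap: 23.5
grip_force: 69.4
```

Request:
step_arm([
  [[3.5,25,0],0],
  [[6,42,0],0],
  [[8,52,0],0],
  [[8.7,55.4,0],0],
  [[8.7,55.4,0],0],
  [[8.7,55.4,0],0],
  [[8.7,55.4,0],0],
])

```text
time: 27.85
tool_pos: [392.5, 311.0, 351.8]
tcp_rot: [-180.0, 0.0, -177.1]
ft_force: [0.8, 0.1, -2.7]
finger_gap: 23.3
grip_force: 69.5
```

Run:
```python
from h import *
s=r.sense();print(s['tool_pos'],s['tcp_rot'],s['time'])
go((385.7,309.8,222),-176.97)
```

```text
[392.45679034 311.00303497 351.84498869] [-1.79991931e+02  8.09212038e-03 -1.77073225e+02] 27.85
shift [  6.8  -0.8 129.8] turn -0.1 n>= 3.0 1.0
```

Request:
step_arm([
  [[2,0,10],0],
  [[4,-0.4,28],0],
  [[6,-0.8,50],0],
  [[6.8,-0.8,73],0],
  [[6.8,-0.8,95],0],
  [[6.8,-0.8,112],0],
  [[6.8,-0.8,123],0],
  [[6.8,-0.8,128],0],
  [[6.8,-0.8,129.8],0],
  [[6.8,-0.8,129.8],0],
  [[6.8,-0.8,129.8],0],
])

```text
time: 28.95
tool_pos: [385.9, 310.9, 223.0]
tcp_rot: [180.0, 0.1, -177.0]
ft_force: [-0.6, -0.1, -2.1]
finger_gap: 23.0
grip_force: 69.6
```

Run:
```python
from h import *
s=r.sense();print(s['tool_pos'],s['tcp_rot'],s['time'])
go((487,315.2,222),-176.97)
```

```text
[385.86003111 310.86825361 222.99819134] [ 1.79955455e+02  7.89793706e-02 -1.77007280e+02] 28.95
shift [-101.2   -1.     1.1] turn -0.0 n>= 3.0 1.0
```

Request:
step_arm([
  [[-4,-1,0],0],
  [[-12,-1,0],0],
  [[-24,-1,0],0],
  [[-38,-1,0],0],
  [[-52,-1,0],0],
  [[-66,-1,0],0],
  [[-80,-1,0],0],
  [[-91,-1,0],0],
  [[-98,-1,0],0],
  [[-101,-1,0],0],
  [[-101,-1,0],0],
  [[-101,-1,0],0],
])

```text
time: 30.15
tool_pos: [486.0, 314.9, 222.0]
tcp_rot: [-180.0, -0.0, -177.0]
ft_force: [0.1, 0.7, -2.2]
finger_gap: 23.3
grip_force: 69.5
```

Request:
step_arm([
  [[0,0,2],0],
  [[0,0,6],0],
  [[0,0,10],0],
  [[0,0,13],0],
  [[0,0,15],0],
  [[0,0,17],0],
  [[0,0,18],0],
  [[0,0,18],0],
  [[0,0,18],0],
])

```text
time: 31.05
tool_pos: [486.4, 314.9, 204.1]
tcp_rot: [180.0, 0.0, -177.0]
ft_force: [-0.2, 0.7, -3.0]
finger_gap: 23.4
grip_force: 69.5
```

Request:
step_arm([
  [[0,0,1],0],
  [[0,0,2],0],
  [[0,0,2.6],0],
  [[0,0,2.6],0],
  [[0,0,2.6],0],
])

```text
time: 31.55
tool_pos: [486.4, 314.9, 201.7]
tcp_rot: [180.0, 0.0, -177.0]
ft_force: [-0.8, -1.4, 1.0]
finger_gap: 23.3
grip_force: 69.6
```

The force has gone from −3 to +1 N, so the collar is on the prongs. Releasing and backing off.

Request:
step_arm([
  [[0,0,0],0],
  [[0,0,0],0],
  [[0,0,0],0],
  [[0,0,0],0],
  [[0,0,0],0],
  [[0,0,0],0],
  [[0,0,0],0],
  [[0,0,0],0],
], fingers=1)

```text
time: 32.35
tool_pos: [486.3, 314.8, 201.4]
tcp_rot: [-180.0, 0.0, -177.0]
ft_force: [0.4, 0.4, 0.7]
finger_gap: 85.2
grip_force: 0.0
```

Request:
step_arm([
  [[0,0,-10],0],
  [[0,0,-30],0],
  [[0,0,-60],0],
  [[0,0,-95],0],
  [[0,0,-125],0],
  [[0,0,-134],0],
  [[0,0,-134],0],
  [[0,0,-134],0],
  [[0,0,-134],0],
  [[0,0,-134],0],
])

```text
time: 33.35
tool_pos: [485.8, 314.5, 333.5]
tcp_rot: [-179.9, -0.2, -177.0]
ft_force: [-0.8, 0.1, -0.4]
finger_gap: 85.3
grip_force: 0.0
```

Run:
```python
from h import *
s=r.sense();print(s['tool_pos'],s['ft_force'],s['finger_gap'],s['time'])
w=snapshot("wrist");sc=snapshot("scene")
cs=cam("scene");u,v=map(int,proj(cs,(498,-171,60)));b=crop(sc,u-40,v-50,80,100,4)
cv2.imwrite("pics/w10.png",np.hstack([crop(w,180,100,200,200,2),b]))
```

```text
[485.75180279 314.53476594 333.49019669] [-0.76259692  0.1189323  -0.43290926] 85.32178916603749 33.35
```

View pics/w10.png

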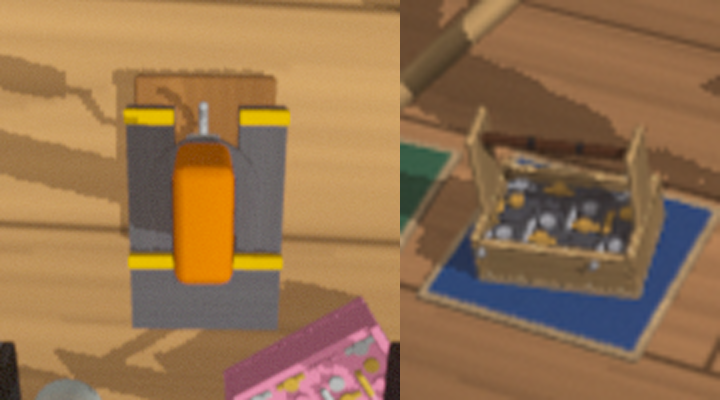

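The scale hangs in its fork as at the start, upright between the lips (handle at 205,215 in the crop). The tote stands centred on the blue board.

```bash
python3 -c "
from bench import r
print(r.hand_in())"
```

```text
the job is handed in; nothing more can be done
None
```

The job is handed in, with no verdict shown: the tote weighed about 0.475 kg on the wrist force (the pointer sat right at the half-kilogram mark), so I set it in the middle of the blue board, and the scale hangs back in its stand.

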